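# Roll the printing roller up into its dock

### The job

Park the printing roller: push it from the low landing of its wooden dock up the ramp and over the crest, so that it comes to rest in the dip against the stop board. Push slowly and gently with the fingertips or the outside of the fingers and stay in contact all the way up, so that it never rolls away on its own; do not pinch it or lift it. Leave the bottles, pot, vial and tub standing where they are.

Things in the scene. Friction and masses are not known exactly. Their poses are not given: they have to be found in the camera images.
- dock: fixed wooden dock, 287 long (x) x 146 wide (y) x 66 mm high. Origin on the work surface at its middle; +x points uphill, z up. Along x: lip 16 high from -143 to -135; level landing, deck 10 high, to -55; ramp rising 8 degrees to the crest at +75; dip falling 14 degrees to the stop board at +130. Deck 126 wide between two side rails, each 10 wide, tops 10 above the deck all along
- crest (a point): middle of the crest, the ramp's upper end: 28 mm above the work surface, at dock x = +75 mm
- stop (a point): on the near face of the upright stop board (14 thick, 66 mm high), at dock x = +130 mm and 40 mm above the work surface; the deck of the dip meets the board 15 mm above the work surface
- slope: frame of the ramp's surface, fixed to the dock: origin 3 mm below the ramp's surface where the ramp begins (dock x = -55), x uphill along the ramp, z square to the ramp. The roller lying on the ramp has z = 29 mm in this frame
- roller: loose smooth, hard black cylinder, diameter 52, length 118 mm, thin steel stub 9 mm at each end, 0.2 to 0.45 kg. Origin at its centre; y is its axis, lying across the dock; x, z turn as it rolls. Starts on the landing at dock x -104 to -76, centre 36 above the work surface. Let go on the ramp it rolls back; past the crest it rolls into the dip by itself. Home: centre at dock x = +104, touching the board
- bottle_a: loose medium bottle with screw cap, 47 across, 95 mm high, upright behind the stop board; origin under its centre. Bystander
- bottle_b: loose square ink bottle, 46 across, 88 mm high, upright behind the stop board; origin under its centre. Bystander
- pot: loose small dark blue pot with a pale lid, 42 across, 61 mm high, upright beside the dock; origin under its centre. Bystander
- vial: loose small corked vial, 31 across, 43 mm high, upright beside the dock; origin under its centre. Bystander
- tub: loose white tub with a dark lid, 76 across, 61 mm high, upright on the desk to the right; origin under its centre. Bystander
Not all that is in view belongs to the job. Of the things like the roller, leave any that is pink; of the rest the larger one is meant.

How it is judged:
By the outcome, as a careful person would: the job done as asked, in the order asked, and still so for the second after the job is handed in, with the robot touching nothing.
It also fails if it takes over 42 s, if anything falls off the work surface, if the arm or the gripper's body presses on something with over 40 N, if the wrist force passes 120 N, or if a joint passes its speed limit or range.

### The arm

A 7-joint arm with a two-finger parallel gripper is mounted at the origin on a cart in front of the work surface, level with it; the furniture and walls round the work are solid. World frame = base frame: x ahead of the robot, y to its left, z up, the work surface at z = 0. Lengths are in m, angles in rad, forces in N, time in s.
With the tool pointing down it reaches from about 0.425 to 0.875 m from the base axis. Payload 4.7 kg.
Tool frame: the origin (TCP) lies midway between the tips of the shut fingers; the grasp point (between the pads) lies behind it (robot.grasp_offset is the z of the grasp point in the tool frame, in m); z points along the fingers, y is the line along which they close (so a half turn about z gives the same grasp; the last joint's range is limited). The gripper opens to 85 mm and grips with 20 to 120 N. Pads are 22 mm wide; open, the fingers measure 114 mm over their backs; the gripper's body (76 mm by 85 mm) begins 54 mm behind the grasp point. The pads swing forward as they close: fully open they stand 13 mm farther back than shut.
Start: joints at [-1.282, 0.321, -0.07, 1.45, 0.023, 1.371, -0.057], TCP at [0.176, 0.626, 0.231] pointing down, gripper open.
Joint ranges: [-2.86, 2.86], [-0.3, 2.09], [-1.38, 1.24], [0.06, 2.45], [-1.56, 4.7], [0.09, 2.05], [-2.69, 2.69]. Speed limits (rad/s): [2.57, 2.57, 3.14, 3.14, 3.14, 3.14, 3.14].

### API

Orientations are given as a unit quaternion [w, x, y, z].
In Python, from plant import robot gives the robot as it stands. The module is installed in compiled form; this text tells all that it offers. Calls block until the motion is done:
- robot.movep(position, orientation): joint-space move of the TCP to a pose.
- robot.line_to(position, rot=None, velocity=0.15, guard=None): straight line of the TCP; rot=None keeps the orientation; velocity is the mean speed in m/s. With guard (N) it stops when the force on the tool has changed by that much, and returns True; else False.
- robot.move_j(angles): joint-space move.
- robot.gripper_to(opening): opening from 0.0 (shut) to 1.0 (fully open); the grip force is fixed at half the most; returns when the fingers have stopped.
- robot.pause(seconds).
- robot.solve_ik(position, orientation): joint angles nearest the present ones, or None.
- robot.camera(name): name is "scene" or "top" or "wrist"; returns a dict with "image" (480x640x3 uint8, red, green, blue), "z_map" (480x640 float32, m along the optical axis (not along the pixel's ray), 0 where there is no reading), "fovy" (degrees; the focal length in pixels is half the picture's height over the tangent of half this angle, whatever the lens; pixels are square), "cx", "cy" (the principal point, pixels), "rvec" (rotation vector, rad) and "tvec" (3), from world to camera coordinates, as OpenCV has them. Camera axes: x right, y down, z forward; pixel columns grow to the right and rows downward; lengths in m; the calibration is good to about 2 mm. A picture is of the moment at which its call begins.
A pose or a line that the arm cannot do raises robot.Unreachable and nothing moves.
- robot.close_job(): hands the job in; it is judged then, once.
Readings, each from a call of its own:
- robot.current_t(): time.
- robot.current_joint_positions(): joint angles.
- robot.current_qvel(): joint speeds.
- robot.current_joint_efforts(): joint torques, N m.
- robot.current_tool_pos(): TCP position.
- robot.current_eef_rot(): TCP orientation.
- robot.current_force(): force on the tool from outside, world axes, zero at the start.
- robot.current_ft_torque(): the same for the moment, N m.
- robot.current_grip_width(): opening from 0.0 (shut) to 1.0 (fully open).
- robot.current_gripper_force(): force on a finger pad.
Only numpy, scipy, OpenCV 4.12 (cv2) and the standard library are available. Lean on these libraries where they do the work, as an engineer would, in place of code of your own. Each camera call takes 0.05 s, during which the arm holds its last target. There are 200 camera calls.

## Working session

There is one attempt and no reset: what is moved stays moved. The work goes in short steps, each a Python script; the robot and the scene stay as the last script left them, time stands still between calls to the robot, and variables do not carry over. Pictures are saved under pics/ and viewed, at most 10 in all, crops included, and the job is handed in when it is done.

```bash
mkdir -p pics; cat > h.py <<'E'
import numpy as np, cv2
from plant import robot
def cam(n):
    c=robot.camera(n); c['f']=240/np.tan(np.radians(c['fovy'])/2); c['R']=cv2.Rodrigues(np.array(c['rvec'],float))[0]; c['t']=np.array(c['tvec'],float).reshape(3); return c
def world(c):
    z=c['z_map'].astype(float); v,u=np.mgrid[:480,:640]
    P=np.stack([(u-c['cx'])/c['f']*z,(v-c['cy'])/c['f']*z,z],-1)
    return (P-c['t'])@c['R']
def save(c,n): cv2.imwrite('pics/'+n,c['image'][:,:,::-1])
E
python3 - <<'E'
from h import *
for n in('scene','top'):
    c=cam(n); save(c,n+'0.png'); np.savez(n+'.npz',W=world(c),im=c['image'],z=c['z_map'])
    print(n,c['f'],-c['R'].T@c['t'])
print(robot.current_t(),robot.current_eef_rot(),robot.grasp_offset)
E
```

```text
scene 608.3821977189483 [-0.22660474 -0.56707246  1.07145201]
top 548.6165144145641 [0.22165873 0.00786119 1.38219176]
0.1 [-7.19867660e-05  1.36963200e-01  9.90575784e-01 -8.32680490e-04] -0.0187
```

View pics/scene0.png

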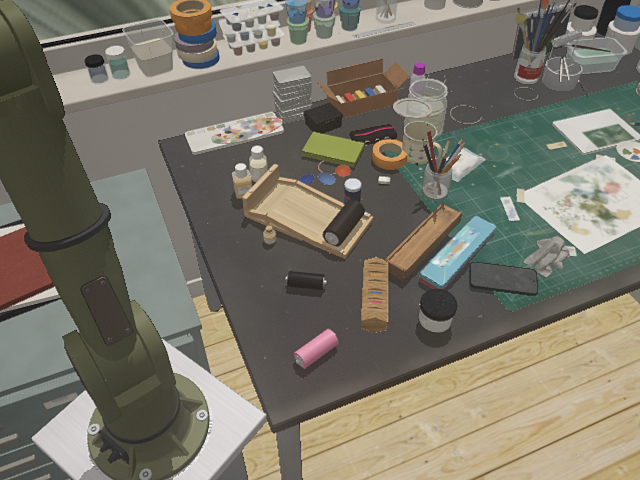

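View pics/top0.png

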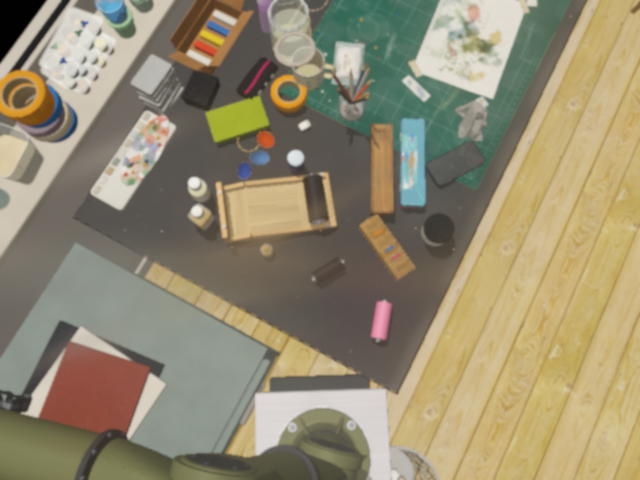

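The roller is the black cylinder on the dock, at top (317,199) and scene (346,222). The stop board is at top (222,208). The vial is at (267,250), the pot at (296,158) and the bottles at (198,188) and (201,215). The small black and pink rollers on the desk are decoys.

```bash
python3 - <<'E'
from h import *
for n,bx in(('top',(205,165,345,248)),('scene',(235,160,380,262))):
    d=np.load(n+'.npz');W=d['W'];im=d['im']
    hsv=cv2.cvtColor(im,cv2.COLOR_RGB2HSV); m=np.zeros((480,640),bool); m[bx[1]:bx[3],bx[0]:bx[2]]=1
    m&=(d['z']>0)
    wood=m&(hsv[...,0]>8)&(hsv[...,0]<26)&(hsv[...,1]>60)&(hsv[...,2]>110)
    k,l,s,_=cv2.connectedComponentsWithStats(wood.astype(np.uint8)); wood=l==1+np.argmax(s[1:,4])
    P=W[wood]; P=P[(P[:,2]>.004)&(P[:,2]<.075)]
    r=cv2.minAreaRect(P[:,:2].astype(np.float32)); print(n,'dock',r,cv2.boxPoints(r).round(4).tolist(),len(P))
    B=P[P[:,2]>.055]; print(' board top',B.mean(0),len(B))
    dark=m&(hsv[...,2]<75)&(W[...,2]>.035)&(W[...,2]<.07)
    k,l,s,_=cv2.connectedComponentsWithStats(dark.astype(np.uint8)); dark=l==1+np.argmax(s[1:,4])
    Q=W[dark]; r=cv2.minAreaRect(Q[:,:2].astype(np.float32)); print(' roller',r,Q[:,2].max(),len(Q))
W=np.load('top.npz')['W']
for nm,(u,v) in dict(pot=(296,158),vial=(267,250),ba=(198,188),bb=(201,215),tubrow=(382,170)).items(): print(nm,np.median(W[v-2:v+3,u-2:u+3].reshape(-1,3),0).round(3))
E
```

```text
top dock ((0.5996817350387573, 0.1009168028831482), (0.1980745941400528, 0.306126207113266), 3.594416379928589) [[0.4912000000476837, 0.2475000023841858], [0.5103999972343445, -0.05810000002384186], [0.7081000208854675, -0.04560000076889992], [0.6888999938964844, 0.2599000036716461]] 5623
 board top [0.59292425 0.23123714 0.06508712] 326
 roller ((0.6498957276344299, -0.010282275266945362), (0.055534034967422485, 0.01930132322013378), 8.768059730529785) 0.06694052333558742 142
scene dock ((0.599854588508606, 0.1225922703742981), (0.35613441467285156, 0.21885789930820465), 86.55078125) [[0.4799000024795532, -0.04859999939799309], [0.6984000205993652, -0.0617000013589859], [0.7197999954223633, 0.2937999963760376], [0.5012999773025513, 0.3068999946117401]] 5099
 board top [0.58603277 0.24336642 0.06323839] 320
 roller ((0.6226803660392761, -0.0035998448729515076), (0.12536709010601044, 0.052355799823999405), 7.6579976081848145) 0.0693446783911286 787
pot [0.726 0.044 0.06 ]
vial [0.493 0.123 0.039]
ba [0.646 0.287 0.085]
bb [0.579 0.28  0.082]
tubrow [ 0.696 -0.177  0.03 ]
```

```bash
python3 - <<'E'
from h import *
for n,bx in(('top',(205,165,345,248)),('scene',(235,160,380,262))):
    d=np.load(n+'.npz');W=d['W'];im=d['im']
    hsv=cv2.cvtColor(im,cv2.COLOR_RGB2HSV); m=np.zeros((480,640),bool); m[bx[1]:bx[3],bx[0]:bx[2]]=1
    m&=(d['z']>0)
    wood=m&(hsv[...,0]>8)&(hsv[...,0]<26)&(hsv[...,1]>60)&(hsv[...,2]>110)
    wood=cv2.morphologyEx(wood.astype(np.uint8),cv2.MORPH_OPEN,np.ones((3,3)))>0
    P=W[wood&(W[...,2]>.008)&(W[...,2]<.072)]
    # rail outer edges: extreme x per y bin
    for s in(-1,1):
        E=[]
        for y in np.arange(-.03,.21,.01):
            b=P[(abs(P[:,1]-y)<.005)]
            if len(b)>5: E.append((np.percentile(b[:,0]*s,97)*s,y))
        E=np.array(E,np.float32); v=cv2.fitLine(E,cv2.DIST_HUBER,0,.01,.01).ravel()
        if v[1]<0: v[:2]*=-1
        print(n,'rail',s,'ang',np.degrees(np.arctan2(-v[0],v[1])).round(2),'x at y=.1',v[2]+(.1-v[3])*v[0]/v[1])
    B=P[(P[:,2]>.058)&(P[:,0]>.52)&(P[:,0]<.70)&(P[:,1]>.18)]; print(' board',cv2.minAreaRect(B[:,:2].astype(np.float32)))
    dark=m&(hsv[...,2]<90)&(W[...,2]>.052)&(W[...,2]<.075)&(W[...,1]<.06)
    k,l,s,_=cv2.connectedComponentsWithStats(dark.astype(np.uint8)); dark=l==1+np.argmax(s[1:,4])
    Q=W[dark]; print(' roller',cv2.minAreaRect(Q[:,:2].astype(np.float32)),len(Q))
    v=cv2.fitLine(Q[:,:2].astype(np.float32),cv2.DIST_HUBER,0,.01,.01).ravel(); print(' axis',v)
q0=robot.current_joint_positions()
from scipy.spatial.transform import Rotation as R
for a in(5,185):
    th=np.radians(a); y=np.array([np.cos(th),np.sin(th),0]); z=np.array([0,0,-1.]); M=np.c_[np.cross(y,z),y,z]
    q=np.roll(R.from_matrix(M).as_quat(),1)
    for p in([.62,-.07,.12],[.62,-.05,.012],[.61,.15,.03]): print(a,p,np.round(robot.solve_ik(p,q),2))
E
```

```text
top rail -1 ang 7.69 x at y=.1 0.53793854
top rail 1 ang 7.31 x at y=.1 0.679614
 board ((0.5927348136901855, 0.2516624927520752), (0.1466180384159088, 0.050967663526535034), 6.9019060134887695)
 roller ((0.6389644742012024, 0.0007301829755306244), (0.08052943646907806, 0.04377816990017891), 7.054537296295166) 444
 axis [0.9939106  0.11018956 0.64012253 0.00127821]
scene rail -1 ang 6.64 x at y=.1 0.535472
scene rail 1 ang 2.2 x at y=.1 0.6731812
 board ((0.5904072523117065, 0.2613205313682556), (0.14754165709018707, 0.0745428055524826), 6.530671119689941)
 roller ((0.622694194316864, -0.003523256629705429), (0.125764399766922, 0.0431622639298439), 6.207613468170166) 593
 axis [ 0.99165154  0.12894641  0.6279042  -0.00475104]
5 [0.62, -0.07, 0.12] [-0.58  0.44  0.83  1.68 -0.34  1.18  0.42]
5 [0.62, -0.05, 0.012] [-0.58  0.58  0.79  1.76 -0.48  1.01  0.48]
5 [0.61, 0.15, 0.03] [-0.65  0.47  0.46  1.73 -0.24  1.   -0.01]
185 [0.62, -0.07, 0.12] [-0.73  0.54  1.07  1.68 -0.5   1.22 -2.6 ]
185 [0.62, -0.05, 0.012] [-0.75  0.72  1.06  1.77 -0.7   1.09 -2.5 ]
185 [0.61, 0.15, 0.03] [ 0.56  0.8  -1.18  1.68  0.79  1.22  2.42]
```

```bash
cat >> h.py <<'E'
from scipy.spatial.transform import Rotation as Rot
th=np.radians(7.1); U=np.array([-np.sin(th),np.cos(th),0]); Y=np.array([np.cos(th),np.sin(th),0]); Z=np.array([0,0,-1.])
QT=np.roll(Rot.from_matrix(np.c_[np.cross(Y,Z),Y,Z]).as_quat(),1)
C0=np.array([.6087,.1,0])   # a point on the dock's centreline
def pt(s,z): return C0+U*s+[0,0,z]   # s along uphill from C0
E
python3 - <<'E'
from h import *
for n in('top','scene'):
    d=np.load(n+'.npz');W=d['W'];hsv=cv2.cvtColor(d['im'],cv2.COLOR_RGB2HSV)
    s=(W-C0)@U; w=(W-C0)@Y
    wood=(d['z']>0)&(hsv[...,0]>8)&(hsv[...,0]<26)&(hsv[...,1]>60)&(hsv[...,2]>110)&(abs(w)<.06)&(abs(s)<.2)
    b=wood&(W[...,2]>.055)&(W[...,2]<.072)&(abs(w)<.05)&(s>.05); print(n,'board s',np.percentile(s[b],[3,25,50,75,97]).round(4))
    lo=wood&(W[...,2]>.005)&(W[...,2]<.03)&(s<-.05); print(' low end s',np.percentile(s[lo],[1,5,20]).round(4))
    r=(d['z']>0)&(hsv[...,2]<90)&(W[...,2]>.055)&(W[...,2]<.075)&(abs(w)<.06)&(s<-.05)&(s>-.16); print(' roller s',np.percentile(s[r],[2,50,98]).round(4),'w',np.percentile(w[r],[2,98]).round(3))
robot.movep(pt(-.175,.20),QT); robot.line_to(pt(-.175,.016),velocity=.12)
print(robot.current_t(),robot.current_tool_pos(),robot.current_grip_width(),robot.current_force())
for n in('scene','wrist'):
    c=cam(n); save(c,n+'1.png')
E
```

```text
top board s [0.1274 0.1315 0.1378 0.1747 0.1956]
 low end s [-0.1452 -0.1434 -0.1374]
 roller s [-0.1205 -0.1029 -0.0837] w [-0.052  0.055]
scene board s [0.1261 0.1304 0.1366 0.1755 0.1951]
 low end s [-0.1465 -0.145  -0.14  ]
 roller s [-0.1215 -0.1054 -0.0868] w [-0.058  0.057]
4.7167 [ 0.63099081 -0.07377726  0.01684466] 1.0047747564492804 [-0.5659621  -0.11403848  0.39086712]
```

View pics/scene1.png

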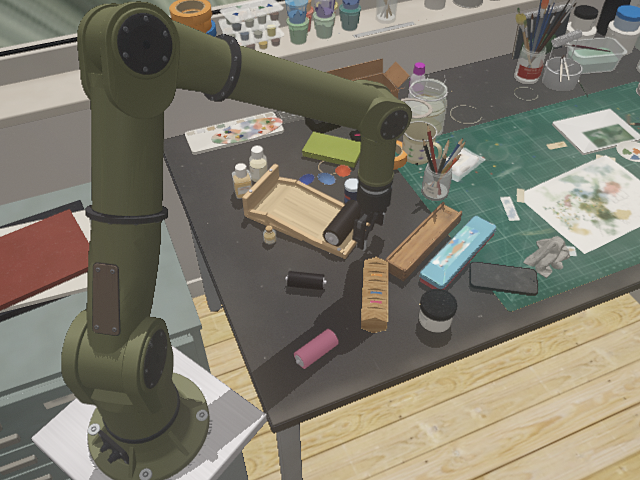

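View pics/wrist1.png

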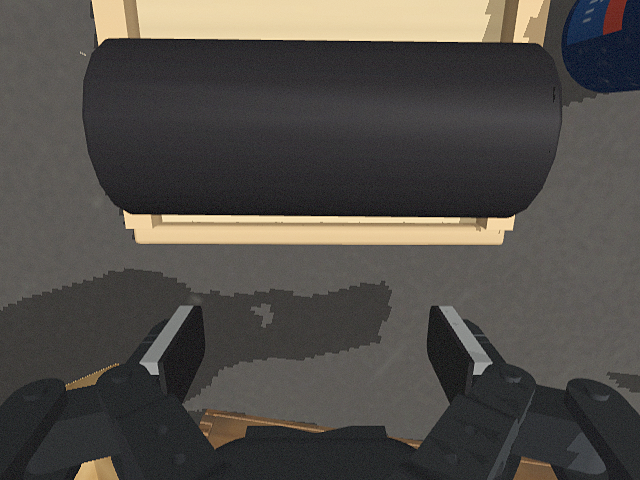

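The fingers straddle the roller evenly (tips at about (185,310) and (445,310), roller from 85 to 560), still about 34 mm behind it. I'll lower, close the gap, then push in one slow line.

```bash
python3 - <<'E'
from h import *
robot.line_to(pt(-.175,.010),velocity=.05)
robot.line_to(pt(-.147,.010),velocity=.03)
f0=np.array(robot.current_force())
g=robot.line_to(pt(-.02,.020),velocity=.02,guard=20)
c=cam('scene'); save(c,'mid.png'); print(g,robot.current_t(),robot.current_tool_pos(),np.array(robot.current_force())-f0)
E
```

```text
False 12.7333 [0.61120348 0.08002292 0.02004243] [ 1.18220316 -1.37521657  1.05286844]
```

```bash
python3 -c "
import cv2;i=cv2.imread('pics/mid.png')[130:290,200:440];cv2.imwrite('pics/midc.png',cv2.resize(i,None,fx=3,fy=3))"
```

```text
(no output)
```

View pics/midc.png

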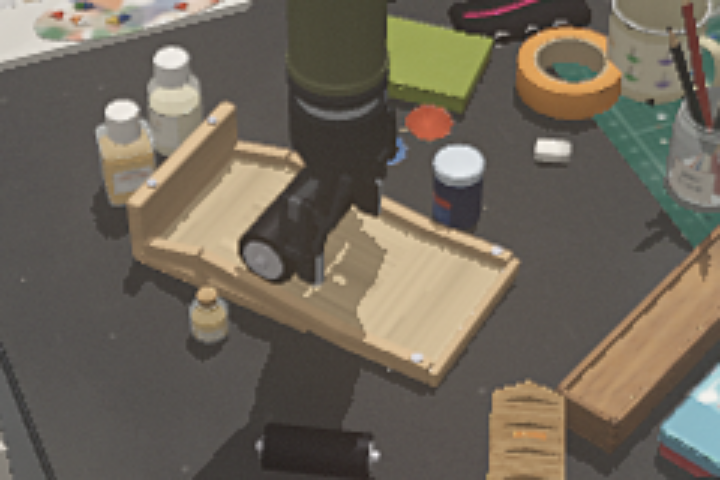

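The roller rests against both fingers partway up the ramp (crop (290,225)), square to the dock, and the bystanders haven't moved. Next I'll push it over the crest.

```bash
python3 - <<'E'
from h import *
g=robot.line_to(pt(.052,.028),velocity=.015,guard=20)
print(g,robot.current_t(),robot.current_tool_pos(),robot.current_force())
robot.pause(.3)
robot.line_to(pt(.02,.045),velocity=.06); robot.line_to(pt(-.03,.16),velocity=.12)
c=cam('scene'); save(c,'end.png'); i=c['image'][130:290,200:440,::-1]; cv2.imwrite('pics/endc.png',cv2.resize(i,None,fx=3,fy=3))
c=cam('top'); save(c,'endtop.png'); W=world(c); c=cam('scene'); W=world(c)
hsv=cv2.cvtColor(c['image'],cv2.COLOR_RGB2HSV); s=(W-C0)@U; w=(W-C0)@Y
r=(c['z_map']>0)&(hsv[...,2]<90)&(W[...,2]>.05)&(W[...,2]<.075)&(abs(w)<.06)&(s>.02)&(s<.14); print('roller s',np.percentile(s[r],[2,50,98]),W[r][:,2].max(),r.sum(),robot.current_t())
E
```

```text
False 17.7167 [0.6022588  0.1516017  0.02798346] [-0.04661311 -0.60775365  0.50707986]
roller s [0.07476126 0.08959186 0.12070429] 0.07498176987081052 700 20.1083
```

View pics/endc.png

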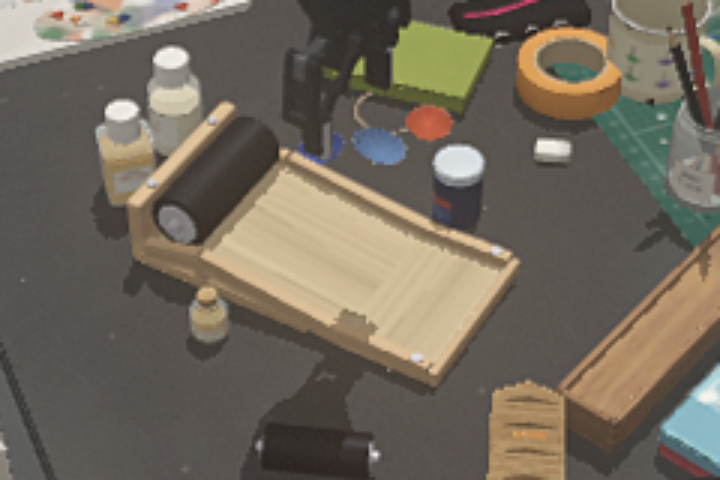

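The roller lies in the dip flat against the stop board (crop (218,180)). The bystanders are unmoved and the gripper is clear.

```bash
python3 -c "
from plant import robot
robot.pause(.5); print(robot.close_job())"
```

```text
the job is handed in; nothing more can be done
None
```

The roller is parked in the dip against the stop board; the bystanders near the dock stand where they were, the tub was never approached, and the job was handed in at about 21 s.

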